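# Close the board clamp on the test jig

## Task

Clamp the circuit board in its test jig: with the outside of a finger, swing that jig's steel strap over the board until it meets its stop, and only then push the orange cam lever all the way down. Just push, pick nothing up: the board stays seated in its nest, and the empty jig and the loose things on the bench stay as they are. Finish clear of everything.

Things in the scene. Friction and masses are not known exactly. Their poses are not given: they have to be found in the camera images.
- jig: the test jig that holds the circuit board: aluminium base 150 (x) x 240 (y) x 22 mm with a black nest in its middle, fixed to the bench. Origin: centre of its underside, on the bench; z up; x points away from the robot, turned by up to 0.25 rad either way; y to its left. Strap post at local (0, 85) mm; a 70 mm high stop for the strap at local (18, -78) mm, beyond the strap's final place.
- jig_strap_pivot (a point): axis of this jig's clamp strap, half-way up the strap, 63 mm above the bench. The hub is 34 mm across, its screw head reaches 81 mm above the bench.
- jig_strap_end (a point): a point in this jig's clamp strap 165 mm from its axis, half-way up. The strap is a level steel bar, 22 mm wide, 14 mm high (56 to 70 mm above the bench), reaching 175 mm from its axis, with a 5 mm high brass nut on top and a rubber foot 11 mm high below, 85 mm from the axis. It is not grasped, only pushed sideways.
- jig_lever_pivot (a point): level axis of this jig's cam lever, 76 mm above the bench at the jig's local (0, -110) mm; the lever turns about the jig's x axis between two cheeks, 86 mm high and 31 mm wide over both.
- jig_lever_grip (a point): centre of the lever's orange grip (22 x 14 mm across, 40 mm long), 80 mm from the lever's axis; the lever ends 100 mm from the axis. Below the grip the lever is a steel bar 14 x 12 mm.
- jig_strap (a joint): angle of this jig's clamp strap about its upright pivot: 0 = parked, pointing along the jig's -x; grows as the strap swings counter-clockwise seen from above; 1.571 = fully over, along the jig's -y across the middle of the nest, against its stop. It stays where it is left (about 0.15 N m of friction, 1 to 2 N at the middle of the strap).
- jig_lever (a joint): angle of this jig's cam lever: 0 = straight up; grows as the lever tips outwards, to the jig's -y; 1.5 = fully down, lying nearly level and pointing out from the jig, against its stop. It starts nearly upright and stays where it is left (about 0.22 N m of friction, 3 N at the grip).
- board: green circuit board, 80 x 100 mm, 3 mm thick, with a 26 mm square black part in the middle, lying loose in the nest of the jig to be clamped, between four corner fences. Origin: centre of its underside, 28 mm above the bench. Its highest part reaches 44 mm above the bench.
- spare_jig: a second jig of the same make and size, with an empty nest; it is to be left as it is. Origin and axes as for the other.
- spare_jig_strap_end (a point): point in the spare jig's strap, 165 mm from its axis
- spare_jig_lever_grip (a point): centre of the orange grip of the spare jig's lever
- spare_jig_strap (a joint): angle of the spare jig's clamp strap about its upright pivot: 0 = parked, pointing along the jig's -x; grows as the strap swings counter-clockwise seen from above; 1.571 = fully over, along the jig's -y across the middle of the nest, against its stop. It stays where it is left (about 0.15 N m of friction, 1 to 2 N at the middle of the strap).
- spare_jig_lever (a joint): angle of the spare jig's cam lever: 0 = straight up; grows as the lever tips outwards, to the jig's -y; 1.5 = fully down, lying nearly level and pointing out from the jig, against its stop. It starts nearly upright and stays where it is left (about 0.22 N m of friction, 3 N at the grip).
- heatsink: small finned aluminium heat sink, 50 x 30 x 25 mm, loose, between the two jigs
- screwdriver: loose screwdriver lying to the right of the jigs
- brush: loose brush lying to the left of the jigs
- spool: grey empty spool, 56 mm across and 40 mm high, loose, beyond the jigs
- jar: small jar, 54 mm across and 70 mm high, loose, beyond the jigs
- relay: small blue relay block, 30 x 28 x 26 mm, loose, beyond the jigs
Things that resemble listed ones, but are neither listed nor needed, are in the scene too. Of the things that look like the board, the middle-sized one is meant.

How it is judged:
On the way, in this order (a step that is already met when the one before it is completed fails the run):
1. the loaded jig's strap is fully over the board while its lever is still up (value of joint jig_strap above 1.5 rad and value of joint jig_lever below 0.6 rad), for 0.2 s.
2. its lever is fully down (value of joint jig_lever above 1.4 rad), for 0.2 s.
At the end, for the whole second after the job is handed in: the loaded jig's strap is over to within 0.07 rad (4 degrees) of its stop, its lever is within 0.1 rad of fully down, both at rest, and the board lies flat in its nest (value of joint jig_strap above 1.5 rad and value of joint jig_lever above 1.4 rad and distance between board and jig below 0.034 m and angle between board's own z axis and vertical below 0.06 rad and not (velocity of joint jig_strap above 0.05 rad/s) and not (velocity of joint jig_lever above 0.05 rad/s) and linear speed of board below 0.02 m/s); the robot touches nothing.
It fails at once if the lever was pushed down before the strap was over (value of joint jig_lever above 0.8 rad and value of joint jig_strap below 1.4 rad).
It fails at once if the board was lifted or pushed out of its nest (distance of board from where it was at the start of the episode above 0.01 m or angle between board's own z axis and vertical above 0.15 rad).
It fails at once if the empty jig's strap or lever was moved (distance of any of spare_jig_strap_end, spare_jig_lever_grip from where it was at the start of the episode above 0.02 m).
It fails at once if a loose thing on the bench was lifted or knocked away (distance of any of heatsink, screwdriver, brush, spool, jar, relay from where it was at the start of the episode above 0.025 m).
It also fails if it takes over 48 s, if anything falls off the work surface, if the arm or the gripper's body presses on something with over 40 N, if the wrist force passes 120 N, or if a joint passes its speed limit or range.

## Robot

A 6-joint arm with a two-finger parallel gripper is mounted at the origin on the work surface. World frame = base frame: x ahead of the robot, y to its left, z up, the work surface at z = 0. Lengths are in m, angles in rad, forces in N, time in s.
With the tool pointing down it reaches from about 0.35 to 0.725 m from the base axis. Payload 4.3 kg.
Tool frame: the origin (TCP) lies between the finger pads; the fingertips stand manip.tcp_to_tips ahead of it and the grasp point (between the pads) lies 5 mm behind it (manip.tcp_to_tips is the distance from the TCP to the fingertips, in m); z points along the fingers, y is the direction in which the jaws open and shut (so a half turn about z gives the same grasp; the last joint's range is limited). The gripper opens to 85 mm and grips with 20 to 120 N. Pads are 22 mm wide; open, the fingers measure 114 mm over their backs; the gripper's body (76 mm by 85 mm) begins 54 mm behind the grasp point. The pads swing forward as they close: fully open they stand 13 mm farther back than shut.
Start: joints at [1.17, 0.377, 0.081, 1.274, 0, 1.46], TCP at [0.165, 0.551, 0.245] pointing down, gripper open.
Joint ranges: [-2.72, 2.72], [-0.84, 1.66], [-1.02, 1.22], [-1.77, 2.12], [-1.37, 1.28], [-3.14, 3.14]. Speed limits (rad/s): [2.57, 2.57, 3.14, 3.14, 3.14, 3.14].

## Interface

Orientations are given as a unit quaternion [x, y, z, w].
In Python, from bench import manip gives the robot as it stands.
- The arm moves only by the tool step_arm, never from a script. Its argument "rows" is one flat list of numbers, 7 for each row, row after row: the turn, a rotation vector about the tool's x, y, z in rad, then the shift along the tool's x, y, z in m, then the finger opening in m, from 0 to 0.0854. In form: [ax, ay, az, tx, ty, tz, gripper, ax, ay, az, tx, ty, tz, gripper, ...]. A call has 1 to 12 rows; each row shifts and turns the commanded pose from where the row before left it, along the tool's axes as they then stand; what a row does not reach is not made up. A row lasts 1/10 s, in which the tool goes at most 50 mm and 8.59 degrees, less where a joint would pass 70% of its speed; a pose out of reach is approached as far as the arm can. A call is refused whole if a number of a shift passes 0.05 or a number of a turn 0.15, either way. A call with a gripper value outside its range is refused whole. The fingers move at their own pace and stop on an object; "grip_force" is the grip in N (left out, the last holds). Time passes only in rows, so rows that do not move let the fingers close. It gives the time, the measured TCP pose, the force and the opening at its end, in the units of the state.
- manip.get_obs(): the state, without advancing time (a new reading comes with each control period).
- manip.snapshot(name): name is "scene" or "top" or "wrist"; returns the picture (400x640x3 uint8, red, green, blue); there is no depth.
- manip.camera_model(name): a dict with "mtx" (3x3 intrinsics, pixels), "dist" ([k1, k2, p1, p2, k3] as OpenCV has them; the pictures are not rectified), "extrinsics" (4x4, takes a point from camera to world coordinates). Camera axes: x right, y down, z forward; pixel columns grow to the right and rows downward; lengths in m; the calibration is good to about 2 mm. A picture is of the moment at which its call begins: read the wrist's pose just before it. camera_model takes no time and is no camera call; for the wrist camera it gives the pose at the moment of the call.
- manip.hand_in(): hands the job in, once; it reports no verdict.
The state is a dict: "clock": time; "q": joint angles; "joint_velocities": joint speeds; "effort": joint torques, N m; "position": TCP position; "ee_rot": TCP orientation; "wrist_force": force on the tool from outside, world axes, zero at the start; "wrist_torque": the same for the moment, N m; "grip_width": finger opening in m.
Only numpy, scipy, OpenCV 4.12 (cv2) and the standard library are available. Lean on these libraries where they do the work, as an engineer would, in place of code of your own. Each camera call takes 0.05 s, during which the arm holds its last target.

## Working session

There is one attempt and no reset: what is moved stays moved. The work goes in short steps, Python scripts to look and compute and a tool call to move; the robot and the scene stay as the last step left them, time stands still between calls to the robot, and variables do not carry over. Pictures are saved under pics/ and viewed, and the job is handed in when it is done.

Besides the shell and the picture viewer there is one more tool, called after "Request:" as a command line: name --argument value ..., lists and objects as JSON in quotes. step_arm: Moves the arm, as the interface text tells. Its arguments: {"type":"object","properties":{"rows":{"type":"array","items":{"type":"number"}},"grip_force":{"type":"number"}},"required":["rows"]}

```bash
mkdir -p pics; ls
python3 - <<'E'
from bench import manip
import cv2,numpy as np
o=manip.get_obs();print(o); print(manip.tcp_to_tips)
for n in["scene","top","wrist"]:
    im=manip.snapshot(n);cv2.imwrite(f"pics/{n}0.png",im[:,:,::-1])
    print(n,manip.camera_model(n))
E
```

```text
pics
{'clock': 0.0, 'q': array([1.16968914e+00, 3.78093262e-01, 7.96455319e-02, 1.27441625e+00,
       3.11569895e-06, 1.46049465e+00]), 'joint_velocities': array([-0.00120147, -0.0019675 ,  0.00146855,  0.00084855, -0.00042867,
       -0.0009922 ]), 'effort': array([-2.02325064e-03, -4.63606882e+01,  2.69877273e+01,  2.10322626e-02,
       -2.98309888e-04, -2.78618344e-06]), 'position': array([0.16461451, 0.55027923, 0.24435122]), 'ee_rot': array([ 1.44890872e-01,  9.89447101e-01, -9.99817271e-04, -2.62989643e-04]), 'wrist_force': array([ 0.44639498,  0.58187805, -0.17409435]), 'wrist_torque': array([ 0.00302185, -0.00823064,  0.00532168]), 'grip_width': 0.0852967404403619}
0.014
scene {'mtx': array([[468.72902242,   0.        , 326.55141454],
       [  0.        , 468.72902242, 189.67534853],
       [  0.        ,   0.        ,   1.        ]]), 'dist': array([-0.07419352,  0.        ,  0.        ,  0.        ,  0.        ]), 'extrinsics': array([[-0.6237399 ,  0.5873485 , -0.51572306,  1.20935575],
       [ 0.78161755,  0.46468633, -0.41610168,  0.53887452],
       [-0.00474724, -0
[... 415 characters left out ...]
33],
       [-0.99980337,  0.0165941 , -0.01085655,  0.02149891],
       [ 0.00740142, -0.19564105, -0.98064764,  1.50913981],
       [ 0.        ,  0.        ,  0.        ,  1.        ]])}
wrist {'mtx': array([[281.07885304,   0.        , 320.47222015],
       [  0.        , 281.07885304, 201.19324494],
       [  0.        ,   0.        ,   1.        ]]), 'dist': array([-0.03157516,  0.        ,  0.        ,  0.        ,  0.        ]), 'extrinsics': array([[ 0.28748045,  0.90941302,  0.30053778,  0.08838013],
       [ 0.95778201, -0.27199874, -0.09311444,  0.5740774 ],
       [-0.00293359,  0.31461826, -0.94921375,  0.37301144],
       [ 0.        ,  0.        ,  0.        ,  1.        ]])}
```

View pics/scene0.png

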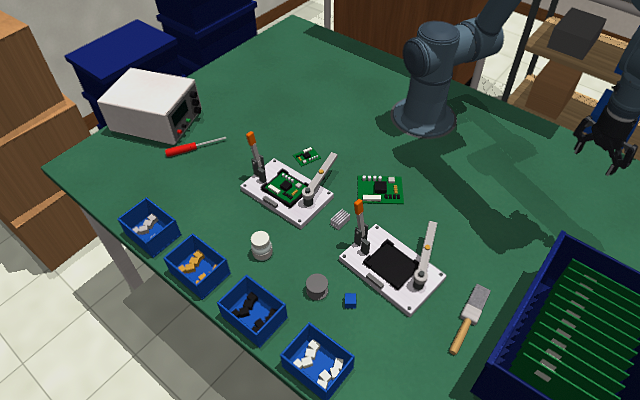

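View pics/top0.png

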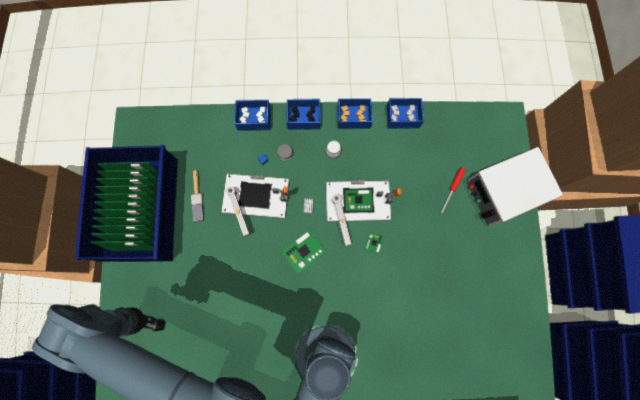

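View pics/wrist0.png

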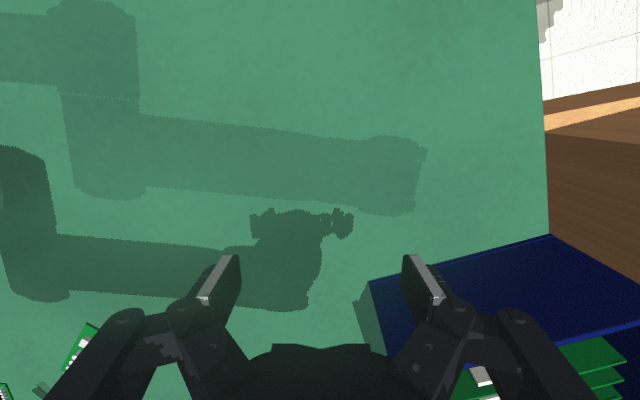

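The loaded jig is at about (358,200) in the top view, with its hub near (338,199), its strap down to (348,243) and its lever near (397,192). The empty jig is to its left. I'll zoom in to measure.

```bash
cat > h.py <<'E'
from bench import manip
import cv2,numpy as np
def ray(n,uv,z,cm=None):
    c=cm or manip.camera_model(n);uv=np.array(uv,float).reshape(-1,1,2)
    p=cv2.undistortPoints(uv,c["mtx"],c["dist"])[:,0]
    E=c["extrinsics"];d=np.c_[p,np.ones(len(p))]@E[:3,:3].T;o=E[:3,3]
    return o+d*((z-o[2])/d[:,2])[:,None]
def proj(n,P,cm=None):
    c=cm or manip.camera_model(n);E=np.linalg.inv(c["extrinsics"])
    return cv2.projectPoints(np.array(P,float).reshape(-1,1,3),cv2.Rodrigues(E[:3,:3])[0],E[:3,3],c["mtx"],c["dist"])[0][:,0]
E
python3 - <<'E'
import cv2
a=cv2.imread("pics/top0.png")[160:260,300:430];b=cv2.imread("pics/scene0.png")[120:240,230:350]
cv2.imwrite("pics/tz.png",cv2.resize(a,None,fx=6,fy=6,interpolation=cv2.INTER_CUBIC))
cv2.imwrite("pics/sz.png",cv2.resize(b,None,fx=5,fy=5,interpolation=cv2.INTER_CUBIC))
E
```

```text
(no output)
```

View pics/tz.png

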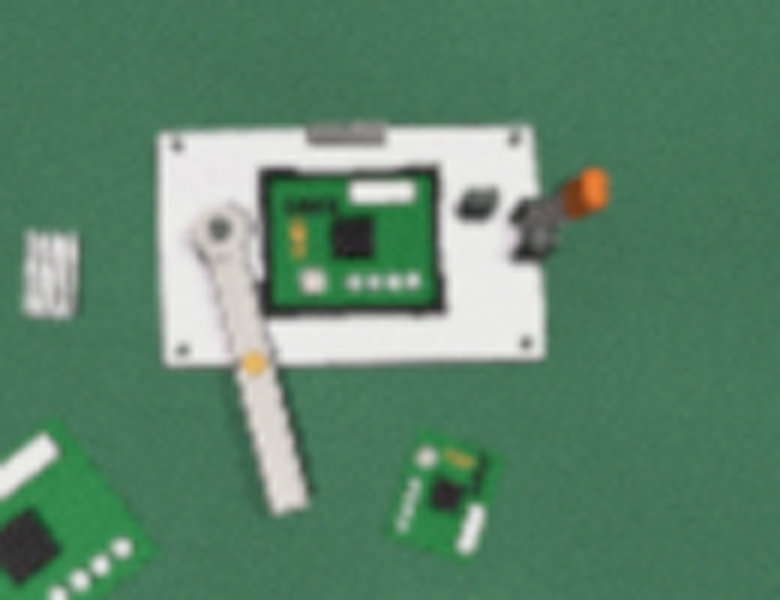

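View pics/sz.png

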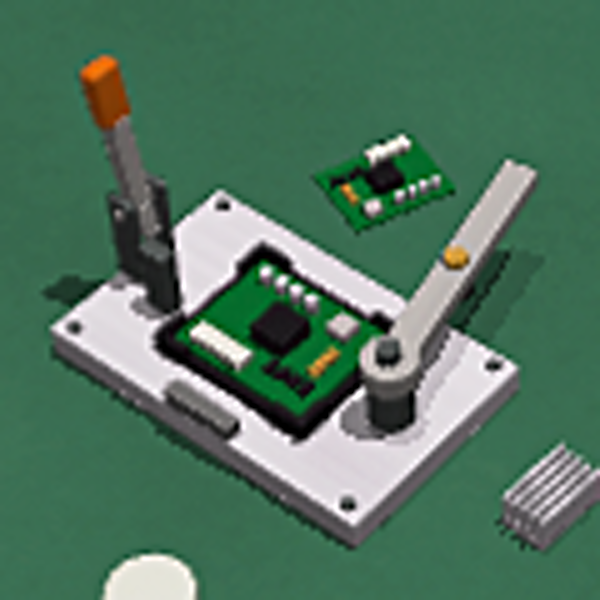

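The zoom shows the base corners at (158,132), (532,125), (545,358), (165,365), the hub at (220,230), the strap end at (290,510) and the grip top at (595,188), all in zoomed pixels. Next I'll turn these into world points.

Run:
```python
from h import *
f=lambda p:(np.array(p,float)+.5)/6-.5+[300,160]
C=ray("top",f([(158,132),(532,125),(545,358),(165,365)]),.022)
print(C.round(4)); c=C.mean(0)
ey=(C[0]-C[1]+C[3]-C[2]);ex=(C[0]-C[3]+C[1]-C[2])
print("len",[np.linalg.norm(v)/2 for v in(ey,ex)],"c",c)
th1=np.arctan2(ey[1],ey[0])-np.pi/2;th2=np.arctan2(ex[1],ex[0]);th=(2*th1+th2)/3
print(th1,th2)
R=np.array([[np.cos(th),-np.sin(th)],[np.sin(th),np.cos(th)]])
hub=ray("top",f([(220,230)]),.081)[0];end=ray("top",f([(290,510)]),.070)[0];nut=ray("top",f([(255,364)]),.075)[0]
gt=ray("top",f([(595,188)]),.176)[0]
for k,v in dict(hub=hub,end=end,nut=nut,gt=gt).items(): print(k,v.round(4),"local",((v-c)[:2]@R).round(4))
print("hub->end",np.linalg.norm((end-hub)[:2]))
S=np.array([(250,192),(440,200)])
g=lambda p:(np.array(p,float)+.5)/5-.5+[230,120]
W=lambda l,z:np.r_[c[:2]+R@l,z]
for n,ff,nm in(("top",lambda q:(q-[300,160]+.5)*6-.5,"tz"),("scene",lambda q:(q-[230,120]+.5)*5-.5,"sz")):
    im=cv2.imread(f"pics/{nm}.png")
    P=[W([a,b],.022) for a in(-.075,.075) for b in(-.12,.12)]+[W([0,.085],.081),W([.018,-.078],.07),W([0,-.11],.076),hub,nut,end,gt]
    for p in ff(proj(n,P)): cv2.circle(im,tuple(int(x) for x in p),4,(255,0,255),1)
    cv2.imwrite(f"pics/{nm}_o.png",im)
# neighbours
for nm,p in dict(smallboard=(375,243),heatsink=(308,205),big=(303,252),jar=(333,149)).items(): print(nm,ray("top",[p],.01).round(3))
```

```text
[[ 0.6412 -0.0107  0.022 ]
 [ 0.6421 -0.2496  0.022 ]
 [ 0.4918 -0.2501  0.022 ]
 [ 0.4916 -0.012   0.022 ]]
len [np.float64(0.2384545343618453), np.float64(0.1499673552098697)] c [ 0.5666788 -0.1306044  0.022    ]
0.002012170748690423 0.0063118532303997965
hub [ 0.5648 -0.0457  0.081 ] local [-0.0016  0.0849]
end [ 0.3957 -0.0838  0.07  ] local [-0.1709  0.0474]
nut [ 0.4834 -0.065   0.075 ] local [-0.0831  0.0659]
gt [ 0.566  -0.2557  0.176 ] local [-0.0011 -0.1251]
hub->end 0.17335935731892835
smallboard [[ 0.405 -0.19   0.01 ]]
heatsink [[0.554 0.059 0.01 ]]
big [[0.376 0.08  0.01 ]]
jar [[ 0.775 -0.041  0.01 ]]
```

View pics/tz_o.png

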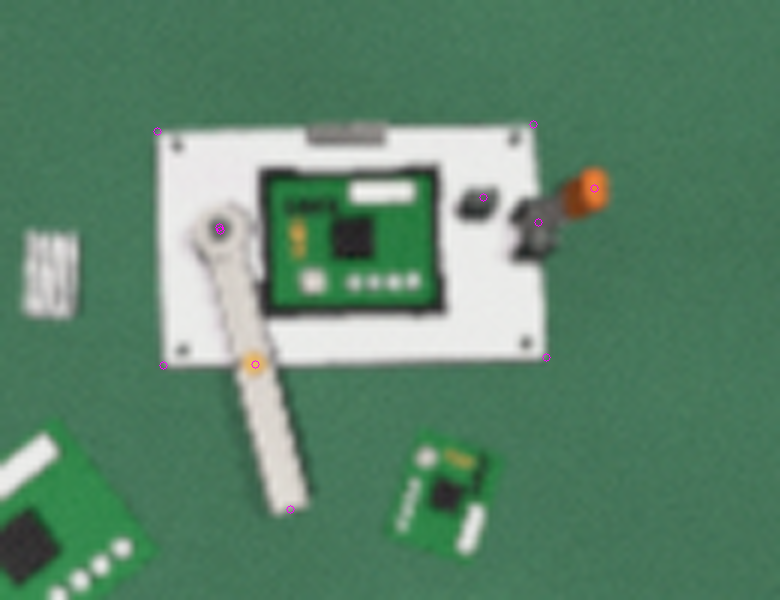

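View pics/sz_o.png

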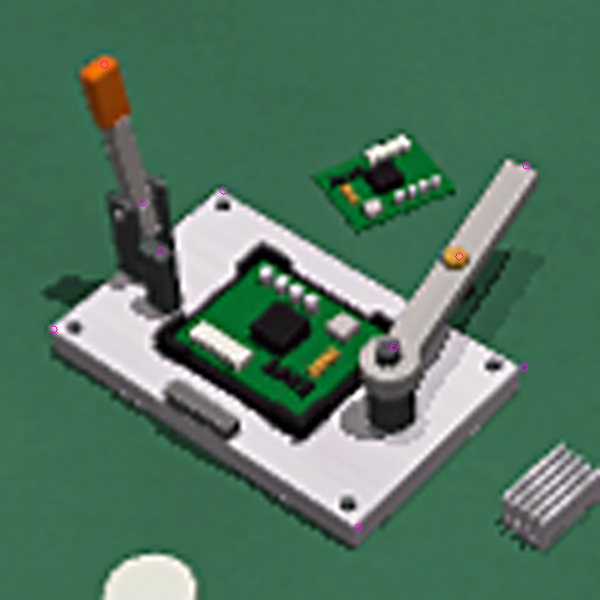

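The model agrees with the stated sizes: base 238×150 mm, hub at local (-2,85) and nut radius 83 mm. The strap stands at about 0.22 rad and the lever tilts outward about 0.15 rad. I'll close the gripper and square the tool first.

Request:
step_arm --rows '[0, 0, -0.145, 0, 0, 0, 0, 0, 0, -0.146, 0, 0, 0, 0, 0, 0, 0, 0, 0, 0, 0, 0, 0, 0, 0, 0, 0, 0]' --grip_force 40

```text
clock: 0.55
position: [0.1648, 0.5507, 0.245]
ee_rot: [0.001, 1.0, -0.0, -0.0]
wrist_force: [0.3, -0.0, -0.1]
grip_width: 0.0282
```

Request:
step_arm --rows '[0, 0, 0, -0.027, -0.0375, 0, 0, 0, 0, 0, -0.027, -0.0375, 0, 0, 0, 0, 0, -0.027, -0.0375, 0, 0, 0, 0, 0, -0.027, -0.0375, 0, 0, 0, 0, 0, -0.027, -0.0375, 0, 0, 0, 0, 0, -0.027, -0.0375, 0, 0, 0, 0, 0, -0.027, -0.0375, 0, 0, 0, 0, 0, -0.027, -0.0375, 0, 0]'

```text
clock: 1.35
position: [0.3817, 0.2493, 0.2455]
ee_rot: [0.001, 1.0, 0.0, 0.0]
wrist_force: [1.1, 0.8, -0.2]
grip_width: -0.0001
```

Request:
step_arm --rows '[0, 0, 0, -0.0075, -0.047, 0, 0, 0, 0, 0, -0.0075, -0.047, 0, 0, 0, 0, 0, -0.0075, -0.047, 0, 0, 0, 0, 0, -0.0075, -0.047, 0, 0, 0, 0, 0, -0.0075, -0.047, 0, 0, 0, 0, 0, -0.0075, -0.047, 0, 0, 0, 0, 0, 0, 0, 0, 0, 0, 0, 0, 0, 0, 0, 0]'

```text
clock: 2.15
position: [0.4259, -0.0319, 0.2452]
ee_rot: [0.002, 1.0, 0.0, -0.0]
wrist_force: [-0.8, 0.4, -0.7]
grip_width: 0.0
```

Run:
```python
from h import *
o=manip.get_obs();print(o["q"].round(2),o["position"],o["grip_width"],o["ee_rot"].round(4))
for n in["scene","wrist"]:
    im=manip.snapshot(n)[:,:,::-1];cv2.imwrite(f"pics/{n}1.png",im)
c=cv2.imread("pics/scene1.png")[60:260,200:420];cv2.imwrite("pics/s1z.png",cv2.resize(c,None,fx=3,fy=3))
```

```text
[-0.22  0.08 -0.3   1.19  0.   -0.22] [ 0.42590577 -0.03189042  0.24521039] 4.771634551993775e-05 [ 2.3e-03  1.0e+00  3.0e-04 -1.0e-04]
```

View pics/s1z.png

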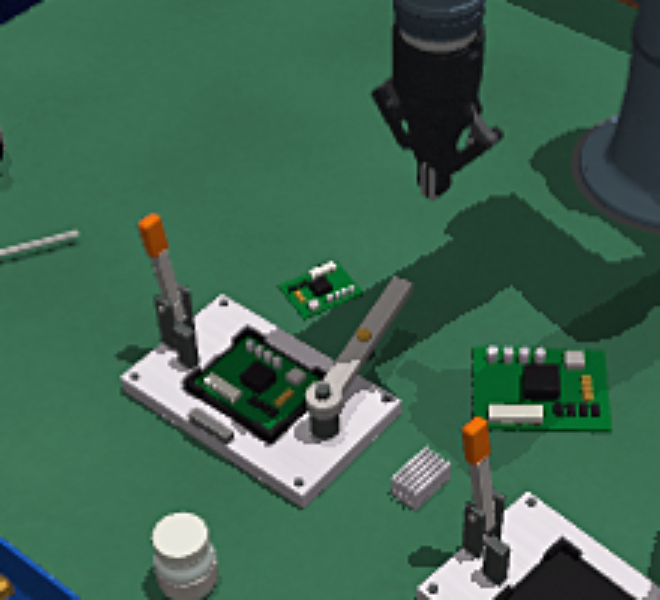

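View pics/wrist1.png

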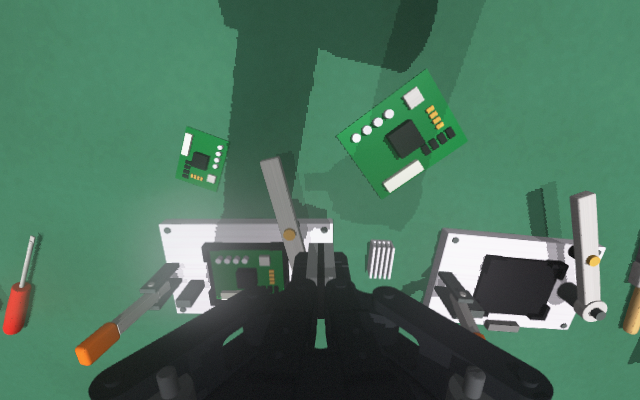

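The wrist view shows the strap clear at (285,200), and the closed gripper's knuckles are wide along tool y. I'll push the strap at a radius of about 95 mm, to stay well inside of the lever. Now the arc.

Run:
```python
import numpy as np
p=np.array([.5655,-.0455]);r=.095
prev=None
def cen(f,extra):
    s,c=np.sin(f),np.cos(f);u=np.array([-c,-s]);n=np.array([s,-c])
    return p+r*u-(.011+.011*s+.0145*c-extra)*n
L=[(0.22,-.015),(.22,.0)]+[(f,0.0) for f in np.arange(.35,1.58,.11)]+[(1.571,0),(1.571,.004)]
for f,e in L:
    C=cen(f,e)
    print(round(f,2),C.round(4), None if prev is None else ("tool",(-(C-prev)[0]).round(4),(C-prev)[1].round(4)));prev=C
```

```text
0.22 [ 0.4635 -0.0247] None
0.22 [ 0.4668 -0.0393] ('tool', np.float64(-0.0033), np.float64(-0.0146))
0.35 [ 0.4665 -0.0514] ('tool', np.float64(0.0003), np.float64(-0.0121))
0.46 [ 0.4676 -0.0618] ('tool', np.float64(-0.001), np.float64(-0.0104))
0.57 [ 0.4698 -0.0722] ('tool', np.float64(-0.0022), np.float64(-0.0104))
0.68 [ 0.4733 -0.0825] ('tool', np.float64(-0.0035), np.float64(-0.0103))
0.79 [ 0.478  -0.0926] ('tool', np.float64(-0.0047), np.float64(-0.01))
0.9 [ 0.484  -0.1021] ('tool', np.float64(-0.006), np.float64(-0.0096))
1.01 [ 0.4912 -0.111 ] ('tool', np.float64(-0.0072), np.float64(-0.0089))
1.12 [ 0.4996 -0.1192] ('tool', np.float64(-0.0084), np.float64(-0.0081))
1.23 [ 0.509  -0.1263] ('tool', np.float64(-0.0094), np.float64(-0.0071))
1.34 [ 0.5194 -0.1323] ('tool', np.float64(-0.0104), np.float64(-0.006))
1.45 [ 0.5306 -0.137 ] ('tool', np.float64(-0.0112), np.float64(-0.0047))
1.56 [ 0.5423 -0.1403] ('tool', np.float64(-0.0118), np.float64(-0.0033))
1.57 [ 0.5435 -0.1405] ('tool', np.float64(-0.0012), np.float64(-0.0002))
1.57 [ 0.5475 -0.1405] ('tool', np.float64(-0.004), np.float64(0.0))
```

Request:
step_arm --rows '[0, 0, 0, -0.0375, 0.01, 0, 0, 0, 0, 0, 0, 0, 0.04, 0, 0, 0, 0, 0, 0, 0.04, 0, 0, 0, 0, 0, 0, 0.04, 0, 0, 0, 0, 0, 0, 0.03, 0, 0, 0, 0, 0, 0, 0.018, 0, 0, 0, 0, 0, 0, 0.01, 0, 0, 0, 0, 0, 0, 0, 0, 0, 0, 0, 0, 0, 0, 0]'

```text
clock: 3.15
position: [0.4641, -0.0204, 0.0681]
ee_rot: [-0.001, 1.0, -0.0, 0.001]
wrist_force: [0.2, -0.3, -0.1]
grip_width: 0.0001
```

Run:
```python
from h import *
im=manip.snapshot("scene")[:,:,::-1][100:240,220:400];cv2.imwrite("pics/s2z.png",cv2.resize(im,None,fx=4,fy=4))
cv2.imwrite("pics/w2.png",manip.snapshot("wrist")[:,:,::-1])
```

```text
(no output)
```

View pics/s2z.png

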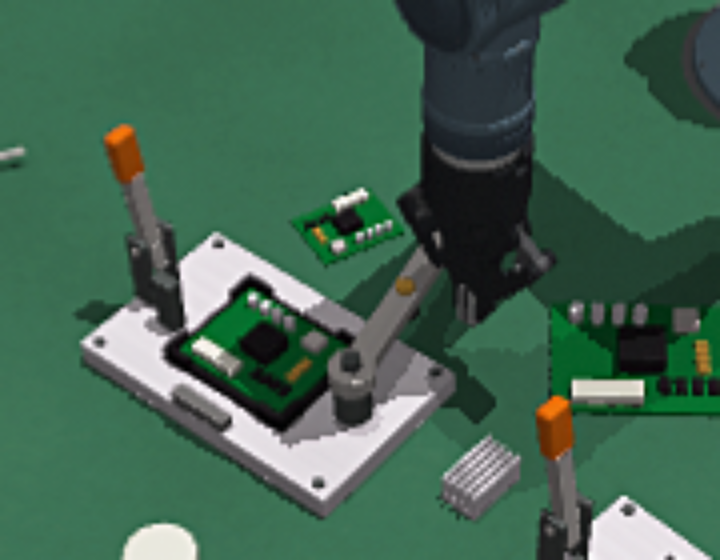

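View pics/w2.png

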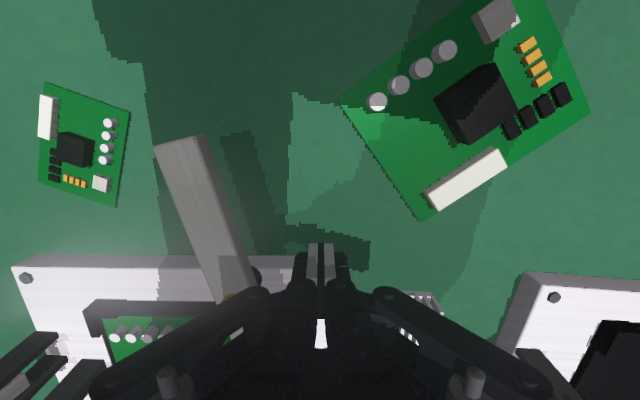

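The finger is down beside the strap on its +y side with no contact, and the knuckles clear it. I'll start the sweep slowly.

Request:
step_arm --rows '[0, 0, 0, -0.001, -0.01, 0, 0, 0, 0, 0, -0.001, -0.009, 0, 0, 0, 0, 0, 0, -0.012, 0, 0, 0, 0, 0, -0.001, -0.0105, 0, 0, 0, 0, 0, -0.0022, -0.0105, 0, 0, 0, 0, 0, -0.0035, -0.0105, 0, 0, 0, 0, 0, 0, 0, 0, 0]'

```text
clock: 3.95
position: [0.4727, -0.0855, 0.0672]
ee_rot: [0.001, 1.0, -0.001, 0.0]
wrist_force: [0.2, 0.3, -0.2]
grip_width: 0.0002
```

Run:
```python
from h import *
im=manip.snapshot("scene")[:,:,::-1][100:240,220:400];cv2.imwrite("pics/s3z.png",cv2.resize(im,None,fx=4,fy=4))
```

```text
(no output)
```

View pics/s3z.png

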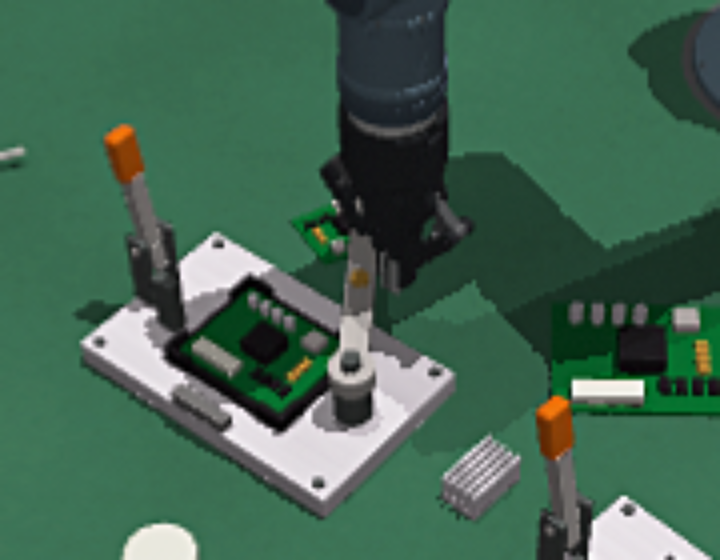

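The strap is swinging with the finger. Carrying on along the arc.

Request:
step_arm --rows '[0, 0, 0, -0.0055, -0.0085, 0, 0, 0, 0, 0, -0.006, -0.009, 0, 0, 0, 0, 0, -0.0072, -0.0085, 0, 0, 0, 0, 0, -0.0084, -0.008, 0, 0, 0, 0, 0, -0.0094, -0.007, 0, 0, 0, 0, 0, -0.0104, -0.006, 0, 0, 0, 0, 0, -0.0112, -0.0045, 0, 0, 0, 0, 0, 0, 0, 0, 0]'

```text
clock: 4.8
position: [0.5326, -0.1366, 0.0675]
ee_rot: [0.0, 1.0, -0.001, 0.001]
wrist_force: [-0.1, 0.8, -0.2]
grip_width: -0.0001
```

Run:
```python
from h import *
im=manip.snapshot("scene")[:,:,::-1][100:240,220:400];cv2.imwrite("pics/s4z.png",cv2.resize(im,None,fx=4,fy=4))
```

```text
(no output)
```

View pics/s4z.png

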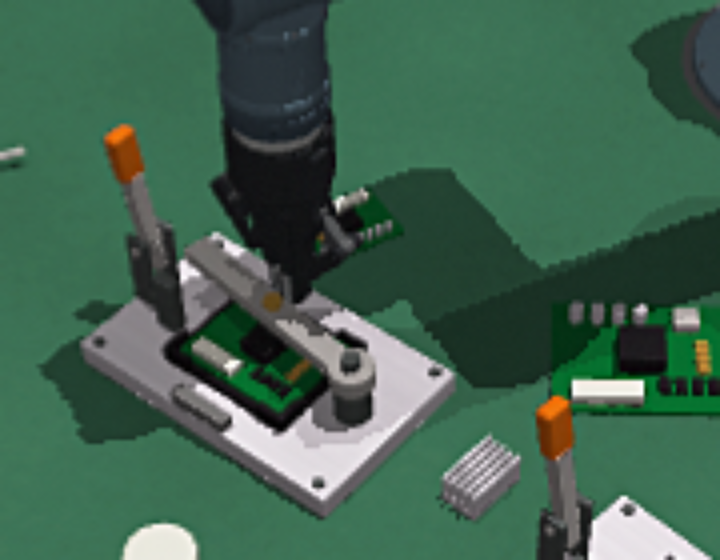

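Nearly over. I'll go on in small steps until the force rises at the stop.

Request:
step_arm --rows '[0, 0, 0, -0.005, -0.0015, 0, 0, 0, 0, 0, -0.004, -0.001, 0, 0, 0, 0, 0, 0, 0, 0, 0]'

```text
clock: 5.15
position: [0.5397, -0.1377, 0.0673]
ee_rot: [-0.0, 1.0, -0.0, 0.0]
wrist_force: [0.1, 0.1, 0.1]
grip_width: -0.0001
```

Request:
step_arm --rows '[0, 0, 0, -0.003, 0, 0, 0, 0, 0, 0, -0.002, 0, 0, 0, 0, 0, 0, 0, 0, 0, 0]'

```text
clock: 5.45
position: [0.5445, -0.1377, 0.0673]
ee_rot: [-0.0, 1.0, -0.0, 0.0]
wrist_force: [-1.0, -1.1, -0.2]
grip_width: -0.0002
```

Run:
```python
from h import *
o=manip.get_obs();print(o["position"],o["wrist_force"])
im=manip.snapshot("scene")[:,:,::-1][100:240,220:400];cv2.imwrite("pics/s5z.png",cv2.resize(im,None,fx=4,fy=4))
```

```text
[ 0.54454928 -0.13766883  0.0673092 ] [-1.02365871 -1.09921579 -0.19610202]
```

View pics/s5z.png

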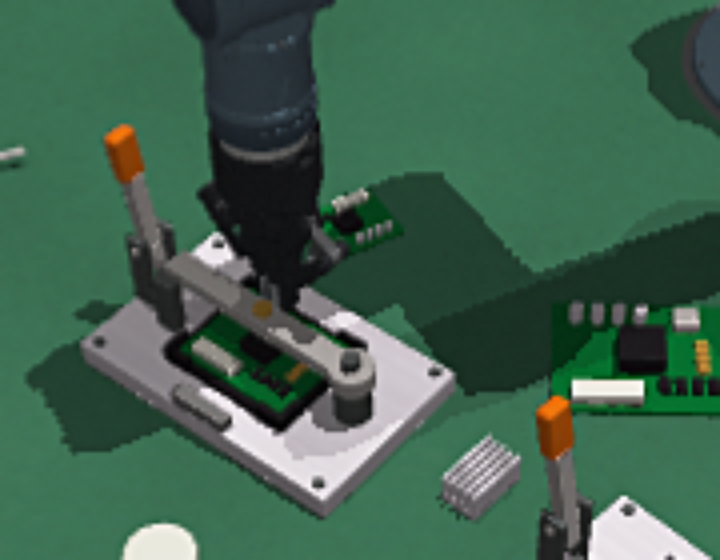

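Request:
step_arm --rows '[0, 0, 0, -0.002, 0, 0, 0, 0, 0, 0, 0, 0, 0, 0]'

```text
clock: 5.7
position: [0.5462, -0.1375, 0.0673]
ee_rot: [-0.0, 1.0, -0.0, -0.0]
wrist_force: [-2.2, -1.6, 1.2]
grip_width: 0.0001
```

Request:
step_arm --rows '[0, 0, 0, -0.002, 0, 0, 0, 0, 0, 0, 0, 0, 0, 0]'

```text
clock: 5.9
position: [0.5463, -0.1375, 0.0671]
ee_rot: [0.0, 1.0, -0.0, -0.002]
wrist_force: [-7.2, -1.2, 4.3]
grip_width: -0.0
```

Request:
step_arm --rows '[0, 0, 0, -0.0015, 0, 0, 0, 0, 0, 0, 0, 0, 0, 0]'

```text
clock: 6.1
position: [0.5463, -0.1375, 0.0671]
ee_rot: [0.0, 1.0, -0.0, -0.003]
wrist_force: [-10.5, -2.3, 8.9]
grip_width: 0.0001
```

The arm stays at x=0.5463 while the force rises to 10 N, so the strap is at its stop. I'll back off, lift and check.

Request:
step_arm --rows '[0, 0, 0, 0.012, 0, 0, 0, 0, 0, 0, 0.02, 0, 0, 0, 0, 0, 0, 0, 0, -0.04, 0, 0, 0, 0, 0, 0, -0.04, 0, 0, 0, 0, 0, 0, -0.04, 0, 0, 0, 0.14, 0, 0, 0, 0, 0, 0, 0.14, 0, 0, 0, 0, 0, 0, 0.14, 0, 0, 0, 0, 0, 0, 0.14, 0, 0, 0, 0, 0, 0, 0.14, 0, 0, 0, 0, 0, 0, 0.14, 0, 0, 0, 0]'

```text
clock: 7.2
position: [0.5186, -0.1373, 0.1876]
ee_rot: [0.41, 0.912, 0.001, 0.001]
wrist_force: [-0.1, -0.3, -0.6]
grip_width: -0.0003
```

Request:
step_arm --rows '[0, 0, 0.145, 0, 0, 0, 0, 0, 0, 0.145, 0, 0, 0, 0, 0, 0, 0.145, 0, 0, 0, 0, 0, 0, 0.145, 0, 0, 0, 0, 0, 0, 0.145, 0, 0, 0, 0, 0, 0, 0, 0, 0, 0, 0]'

```text
clock: 7.8
position: [0.5185, -0.1373, 0.1875]
ee_rot: [0.705, 0.709, 0.001, 0.0]
wrist_force: [-0.2, -0.3, 0.1]
grip_width: 0.0
```

Run:
```python
from h import *
o=manip.get_obs();print(o["q"].round(2),o["position"],o["ee_rot"].round(4))
R=cv2.Rodrigues(np.zeros(3))[0]
from scipy.spatial.transform import Rotation
print(Rotation.from_quat(o["ee_rot"]).as_matrix().round(3))
for n in("scene","top","wrist"): cv2.imwrite(f"pics/{n}6.png",manip.snapshot(n)[:,:,::-1])
a=cv2.imread("pics/scene6.png")[100:240,220:400];cv2.imwrite("pics/s6z.png",cv2.resize(a,None,fx=4,fy=4,interpolation=cv2.INTER_CUBIC))
a=cv2.imread("pics/top6.png")[160:260,300:430];cv2.imwrite("pics/t6z.png",cv2.resize(a,None,fx=6,fy=6,interpolation=cv2.INTER_CUBIC))
```

```text
[-0.38  0.32 -0.15  1.1   0.    1.19] [ 0.51848169 -0.13730729  0.18751419] [7.048e-01 7.094e-01 7.000e-04 3.000e-04]
[[-0.007  1.     0.002]
 [ 1.     0.007  0.001]
 [ 0.001  0.002 -1.   ]]
```

View pics/s6z.png

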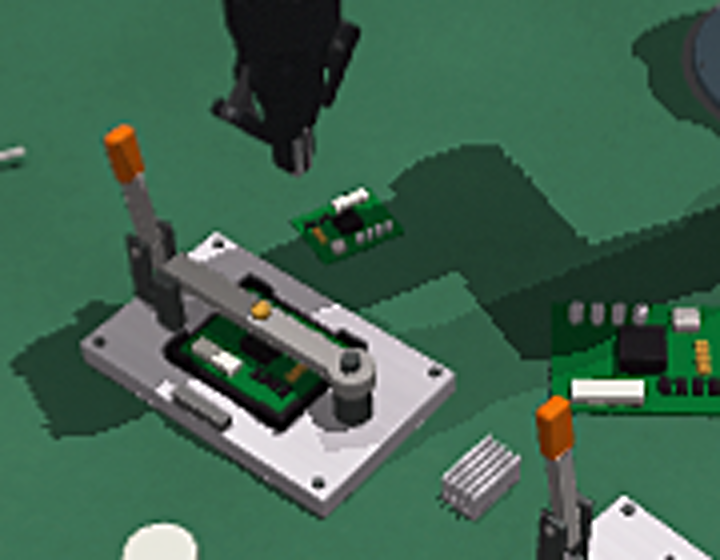

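View pics/t6z.png

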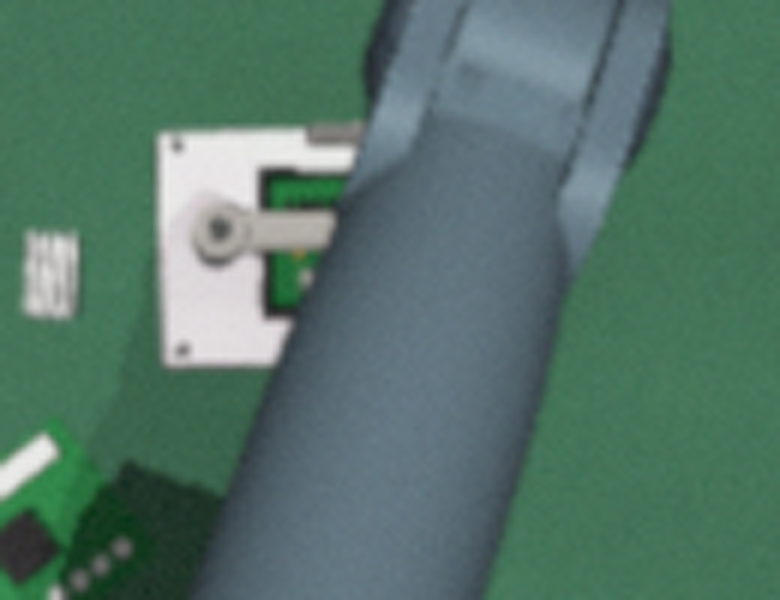

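View pics/wrist6.png

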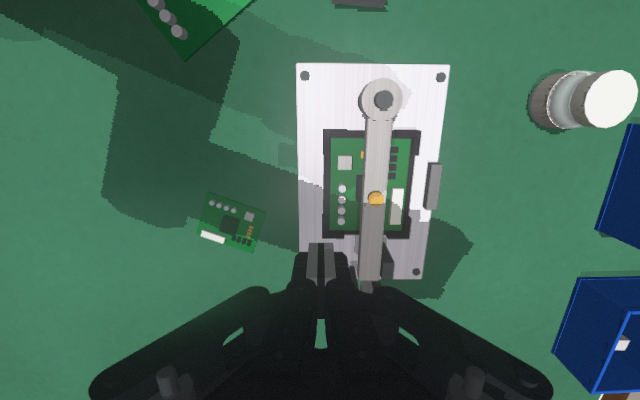

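The strap lies straight across the nest, with the board still seated. A numeric check on the strap angle, from the nut and hub in the wrist and scene views, plus the lever tilt from the grip in the scene view.

Run:
```python
from h import *
f=lambda p:(np.array(p,float)+.5)/4-.5+[220,100]
h=ray("scene",f([(351,355)]),.081)[0];n=ray("scene",f([(261,309)]),.075)[0]
h2=ray("wrist",[(383,100)],.081)[0];n2=ray("wrist",[(376,198)],.075)[0]
for a,b in((h,n),(h2,n2)):
    d=b-a;print(a.round(4),b.round(4),np.arctan2(d[0],-d[1])+1.571-.003)
P=np.array([.5667,-.1306])
print(proj("scene",[[.567,-.2405-.1*np.sin(t),.076+.1*np.cos(t)] for t in(.0,.1,.15,.2,.3)])*4+[-880,-400]) # grip top centre
```

```text
[ 0.5652 -0.0497  0.081 ] [ 0.5675 -0.1327  0.075 ] 1.596538175545466
[ 0.5679 -0.0498  0.081 ] [ 0.5692 -0.133   0.075 ] 1.583041608636121
[[136.16395112 139.83595412]
 [126.17491101 134.53078678]
 [121.30472088 132.30732715]
 [116.53548192 130.37647664]
 [107.35112662 127.4061446 ]]
```

Strap angle is 1.58–1.60 by eye, which matches full over within pixel error. The lever is at about 0.16 rad. Now the lever arc for the fingertip corner.

Run:
```python
import numpy as np
prev=np.array([-.2145,.165])
for t in [.16,.3,.44,.58,.72,.86,1.0,1.1,1.2,1.3,1.4,1.5]:
    r=.075+.013*(t-.16)/1.34
    C=np.array([-.2405-r*np.sin(t)+.007*np.cos(t)+.011, .076+r*np.cos(t)+.007*np.sin(t)+.014])
    d=C-prev;print(t,C.round(4),"tool x,z",d[0].round(4),(-d[1]).round(4));prev=C
```

```text
0.16 [-0.2345  0.1652] tool x,z -0.02 -0.0002
0.3 [-0.2454  0.165 ] tool x,z -0.0108 0.0001
0.44 [-0.2563  0.1633] tool x,z -0.0109 0.0017
0.58 [-0.267  0.16 ] tool x,z -0.0107 0.0033
0.72 [-0.2773  0.1551] tool x,z -0.0103 0.0049
0.86 [-0.2869  0.1487] tool x,z -0.0096 0.0064
1.0 [-0.2957  0.1408] tool x,z -0.0088 0.0079
1.1 [-0.3013  0.1344] tool x,z -0.0056 0.0064
1.2 [-0.3063  0.1274] tool x,z -0.005 0.007
1.3 [-0.3106  0.1198] tool x,z -0.0043 0.0076
1.4 [-0.3141  0.1117] tool x,z -0.0035 0.0081
1.5 [-0.3168  0.1032] tool x,z -0.0027 0.0085
```

Request:
step_arm --rows '[0, 0, 0, -0.025, 0.0245, 0, 0, 0, 0, 0, -0.026, 0.024, 0, 0, 0, 0, 0, -0.026, 0, 0, 0, 0, 0, 0, 0, 0, 0.022, 0, 0, 0, 0, 0, 0, 0, 0]'

```text
clock: 8.45
position: [0.5654, -0.2141, 0.1626]
ee_rot: [0.705, 0.709, -0.0, -0.002]
wrist_force: [-0.8, 0.5, -0.9]
grip_width: 0.0003
```

Run:
```python
from h import *
o=manip.get_obs();print(o["position"],o["wrist_force"])
im=manip.snapshot("scene")[:,:,::-1][100:240,220:400];cv2.imwrite("pics/s7z.png",cv2.resize(im,None,fx=4,fy=4))
```

```text
[ 0.56539994 -0.21413202  0.16259793] [-0.84861848  0.54098971 -0.92191489]
```

View pics/s7z.png

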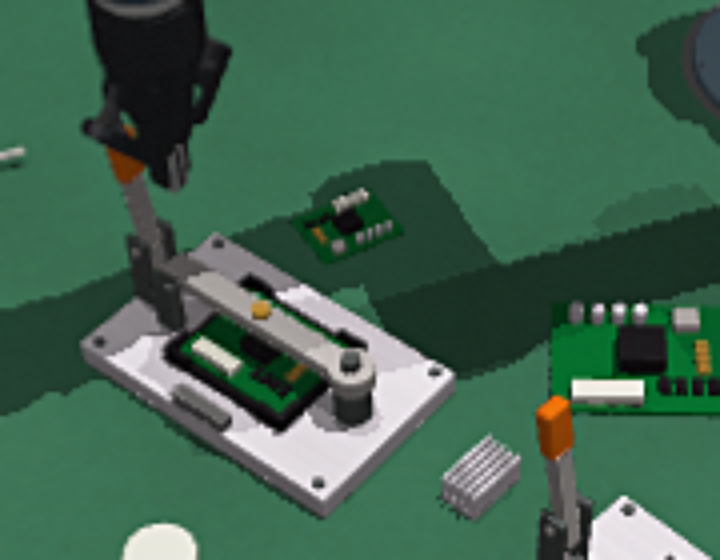

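The fingertips are on the inner side of the grip without contact. Push.

Request:
step_arm --rows '[0, 0, 0, -0.01, 0.001, 0, 0, 0, 0, 0, -0.011, 0.001, 0, 0, 0, 0, 0, -0.0105, 0, 0, 0, 0, 0, 0, -0.0105, 0, 0, 0, 0, 0, 0, -0.0105, 0, 0.0015, 0, 0, 0, 0, -0.0105, 0, 0.0045, 0, 0, 0, 0, 0, 0, 0, 0]'

```text
clock: 9.2
position: [0.569, -0.2794, 0.1587]
ee_rot: [0.706, 0.709, -0.001, 0.0]
wrist_force: [0.6, -0.0, 0.5]
grip_width: -0.0003
```

Run:
```python
from h import *
o=manip.get_obs();print(o["position"],o["wrist_force"])
im=manip.snapshot("scene")[:,:,::-1][100:240,220:400];cv2.imwrite("pics/s8z.png",cv2.resize(im,None,fx=4,fy=4))
```

```text
[ 0.56900709 -0.27937032  0.15868418] [ 0.60341794 -0.00976466  0.52278579]
```

View pics/s8z.png

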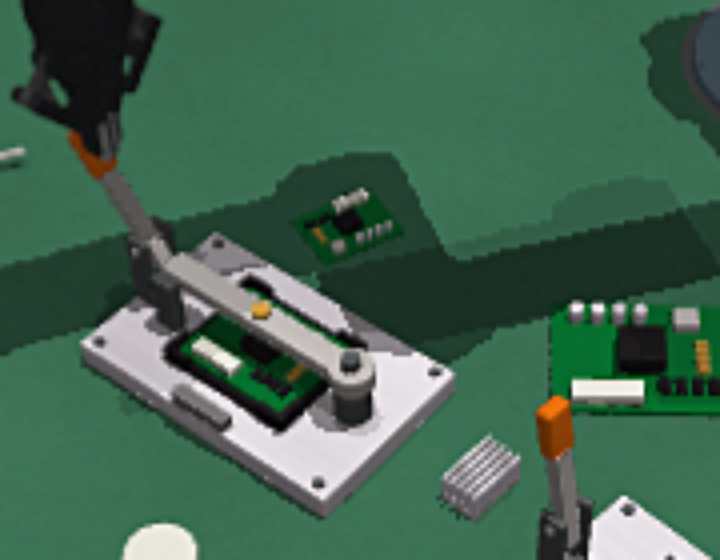

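The lever is tipping with the finger, so I'll continue down.

Request:
step_arm --rows '[0, 0, 0, -0.008, -0.001, 0.0095, 0, 0, 0, 0, -0.009, -0.001, 0.008, 0, 0, 0, 0, -0.006, 0, 0.0065, 0, 0, 0, 0, -0.005, 0, 0.007, 0, 0, 0, 0, -0.0043, 0, 0.0075, 0, 0, 0, 0, -0.0035, 0, 0.008, 0, 0, 0, 0, 0, 0, 0, 0]'

```text
clock: 9.95
position: [0.5662, -0.3133, 0.1109]
ee_rot: [0.705, 0.709, -0.001, -0.001]
wrist_force: [0.4, -0.4, 0.3]
grip_width: 0.0002
```

Request:
step_arm --rows '[0, 0, 0, -0.002, 0, 0.004, 0, 0, 0, 0, -0.001, 0, 0.003, 0, 0, 0, 0, 0, 0, 0, 0]'

```text
clock: 10.25
position: [0.567, -0.3161, 0.1053]
ee_rot: [0.705, 0.709, -0.0, -0.0]
wrist_force: [0.9, 0.2, -0.6]
grip_width: 0.0002
```

Run:
```python
from h import *
o=manip.get_obs();print(o["position"],o["wrist_force"])
im=manip.snapshot("scene")[:,:,::-1][80:220,200:380];cv2.imwrite("pics/s9z.png",cv2.resize(im,None,fx=4,fy=4))
```

```text
[ 0.56698184 -0.31608549  0.10528784] [ 0.9035944   0.17718262 -0.60748504]
```

View pics/s9z.png

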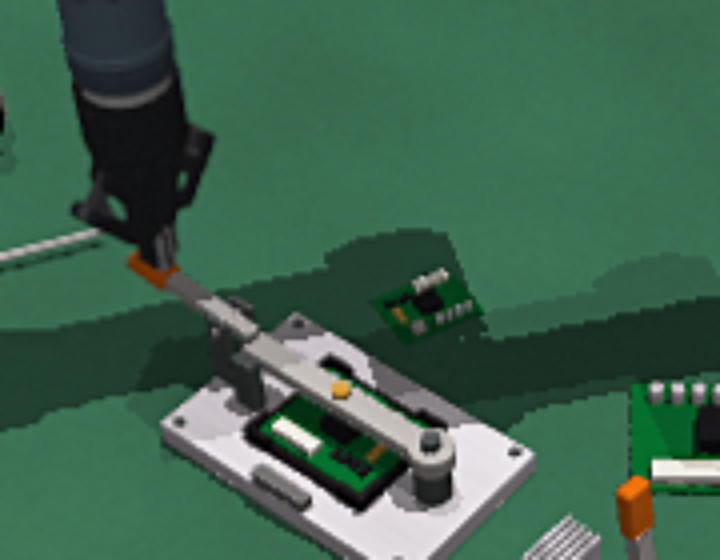

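Request:
step_arm --rows '[0, 0, 0, 0, 0, 0.002, 0, 0, 0, 0, 0, 0, 0, 0]'

```text
clock: 10.5
position: [0.5675, -0.3166, 0.104]
ee_rot: [0.705, 0.709, -0.0, 0.001]
wrist_force: [0.2, -0.7, -0.4]
grip_width: 0.0001
```

Request:
step_arm --rows '[0, 0, 0, 0, 0, 0.002, 0, 0, 0, 0, 0, 0, 0, 0]'

```text
clock: 10.7
position: [0.5676, -0.3167, 0.1026]
ee_rot: [0.705, 0.709, -0.0, 0.001]
wrist_force: [-1.6, -1.1, 4.8]
grip_width: 0.0001
```

Request:
step_arm --rows '[0, 0, 0, 0, 0, 0.0015, 0, 0, 0, 0, 0, 0, 0, 0]'

```text
clock: 10.9
position: [0.5677, -0.3167, 0.1023]
ee_rot: [0.705, 0.709, -0.0, 0.001]
wrist_force: [-3.0, 0.7, 11.6]
grip_width: -0.0
```

Request:
step_arm --rows '[0, 0, 0, 0, 0, 0.002, 0, 0, 0, 0, 0, 0, 0, 0, 0, 0, 0, 0, 0, 0, 0]'

```text
clock: 11.2
position: [0.5678, -0.3168, 0.102]
ee_rot: [0.705, 0.709, -0.0, 0.002]
wrist_force: [-6.8, 3.4, 19.4]
grip_width: -0.0001
```

The lever is firmly on its stop: 19 N with only 0.3 mm more travel. I'll lift off and swing clear.

Request:
step_arm --rows '[0, 0, 0, 0, 0, -0.01, 0, 0, 0, 0, 0, 0, -0.03, 0, 0, 0, 0, 0, 0, -0.04, 0, 0, 0, 0, 0, 0, -0.04, 0, 0, 0, 0, 0, -0.03, -0.03, 0, 0, 0, 0, 0, -0.045, 0, 0, 0, 0, 0, 0, -0.045, 0, 0, 0, 0, 0, 0, -0.045, 0, 0, 0, 0, 0, 0, -0.03, 0, 0, 0, 0, 0, 0, 0, 0, 0, 0, 0, 0, 0, 0, 0, 0]'

```text
clock: 12.3
position: [0.3723, -0.3173, 0.2484]
ee_rot: [0.705, 0.709, 0.0, 0.0]
wrist_force: [0.8, 0.1, 0.2]
grip_width: 0.0001
```

Run:
```python
from h import *
o=manip.get_obs();print(o["clock"],o["position"],o["wrist_force"])
for n in("scene","top"): cv2.imwrite(f"pics/{n}10.png",manip.snapshot(n)[:,:,::-1])
a=cv2.imread("pics/scene10.png")[100:240,220:400];cv2.imwrite("pics/s10z.png",cv2.resize(a,None,fx=4,fy=4,interpolation=cv2.INTER_CUBIC))
```

```text
12.3 [ 0.37233563 -0.31726227  0.24839031] [0.77334883 0.13289515 0.2373987 ]
```

View pics/s10z.png

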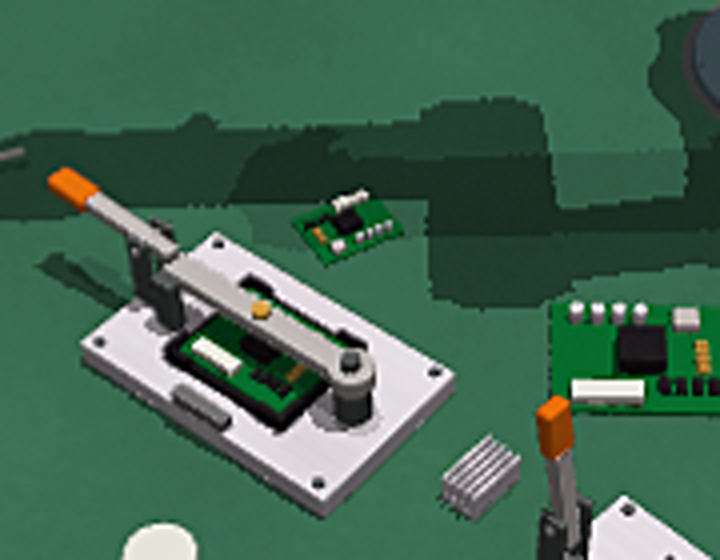

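View pics/top10.png

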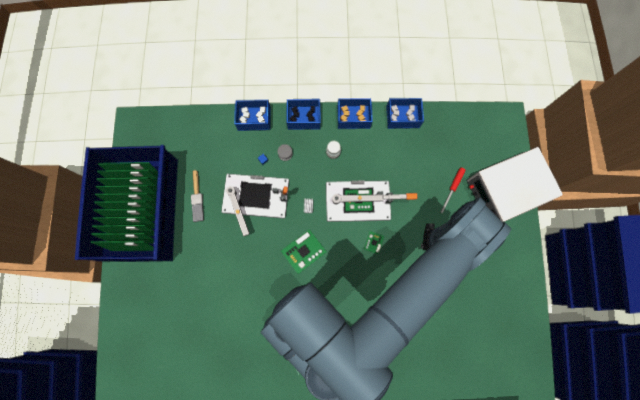

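View pics/scene10.png

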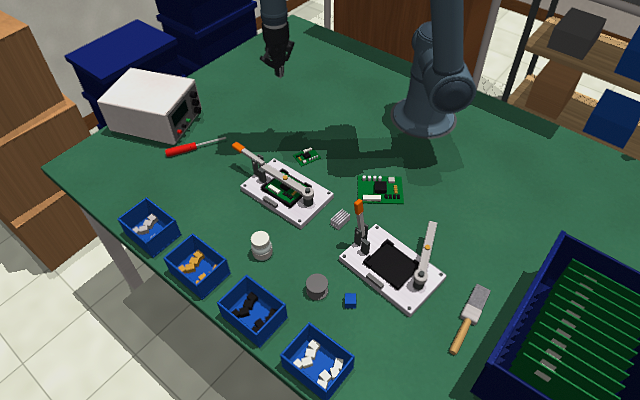

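Strap over, lever flat out, other things in place and the arm clear. A last check on the lever and strap angles before hand-in.

Run:
```python
from h import *
im=cv2.imread("pics/scene10.png");hsv=cv2.cvtColor(im,cv2.COLOR_BGR2HSV)
m=cv2.inRange(hsv,(5,180,120),(18,255,255));m[:,:225]=0;m[:,250:]=0;m[:130]=0;m[165:]=0
ys,xs=np.nonzero(m);print("grip centroid",xs.mean(),ys.mean(),len(xs))
for t in(1.3,1.4,1.5,1.55):print(t,proj("scene",[[.567,-.2405-.08*np.sin(t),.076+.08*np.cos(t)]])) 
a=cv2.imread("pics/top0.png").astype(int);b=cv2.imread("pics/top10.png").astype(int)
d=np.abs(a-b).max(2)
for n,(x0,y0,x1,y1) in dict(spare=(215,165,295,240),heat=(300,195,316,216),brush=(185,165,208,225),far=(255,138,345,168),screw=(440,165,468,213)).items():print(n,(d[y0:y1,x0:x1]>50).sum())
```

```text
grip centroid 237.72857142857143 145.9857142857143 70
1.3 [[238.89263933 143.91587197]]
1.4 [[238.85579994 145.56506151]]
1.5 [[239.00680978 147.34178268]]
1.55 [[239.15162136 148.27228288]]
spare 0
heat 0
brush 0
far 0
screw 92
```

Run:
```python
import cv2,numpy as np
r=[cv2.resize(cv2.imread(f"pics/{n}.png")[y:y+70,x:x+110],None,fx=3.5,fy=5) for n,x,y in(("top0",410,155),("top10",410,155))]
s=[cv2.resize(cv2.imread(f"pics/{n}.png")[125:165,150:260],None,fx=3.5,fy=5) for n in("scene0","scene10")]
cv2.imwrite("pics/cmp.png",np.vstack([np.hstack(r),np.hstack(s)]))
```

```text
(no output)
```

View pics/cmp.png

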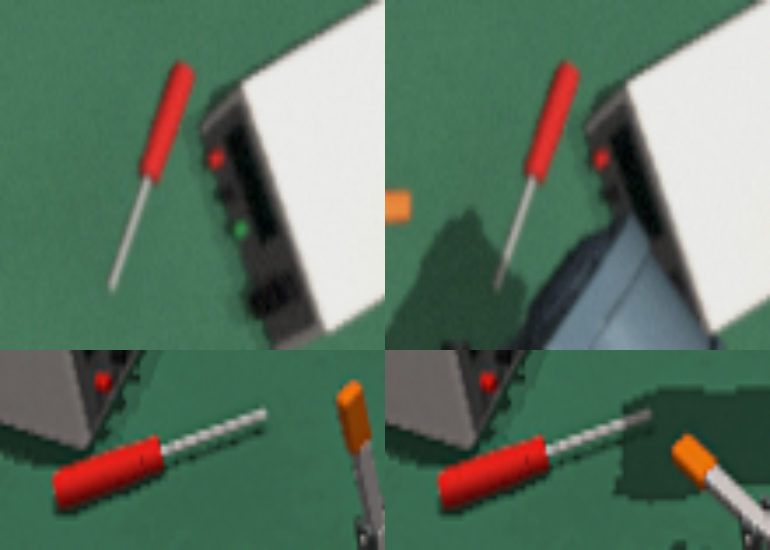

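The screwdriver hasn't moved; the changed pixels are only the arm's shadow. Handing in.

Run:
```python
from bench import manip
o=manip.get_obs();print(o["wrist_force"],abs(o["joint_velocities"]).max());print(manip.hand_in())
```

```text
[ 0.74311235 -0.60649112 -0.18505243] 0.00909583474526711
the job is handed in; nothing more can be done
None
```

The board is clamped and the job is handed in, at about 12.4 s on the robot's clock. I swung the loaded jig's strap over with the closed fingers until it met its stop. Only then did I push the orange lever down to its stop, after which I lifted off and moved clear.

- **Strap:** at the stop the arm held its position while the push force rose to about 10 N. From the pictures the strap measured 1.58 to 1.60 rad against 1.571 nominal, which is within pixel error. It looked the same in the last picture.
- **Lever:** at the stop the force rose to about 19 N with only 0.3 mm more travel. The fingertip height there (88 mm) matches about 1.5 rad. The grip's centroid in the last picture alone would read about 1.4 rad. I put that down to its visible top face pulling the centroid up, and went by the fingertip height.
- **Board and surroundings:** the board looks seated in its nest; I judged this by eye, without measuring it. The top view showed no change at the spare jig, heat sink, brush, spool, jar or relay. It did show changed pixels at the screwdriver, but a side-by-side look showed only the arm's shadow there.
- **At hand-in:** the wrist force was within noise (under 1 N), and the arm was at rest away from everything.

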